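# Load a slide cassette up the scanner's feed ramp

## Robot

A 6-joint arm with a two-finger parallel gripper is mounted at the origin on the work surface. World frame = base frame: x ahead of the robot, y to its left, z up, the work surface at z = 0. Lengths are in m, angles in rad, forces in N, time in s.
With the tool pointing down it reaches from about 0.35 to 0.975 m from the base axis. Payload 4.9 kg.
Tool frame: the origin (TCP) lies on the centre line of the jaws, within the pads' length; the fingertips stand 14 mm ahead of it and the grasp point (between the pads) lies 5 mm behind it; z points along the fingers, y is the line along which they close (so a half turn about z gives the same grasp; the last joint's range is limited). The gripper opens to 85 mm and grips with 20 to 120 N. Pads are 22 mm wide; open, the fingers measure 114 mm over their backs; the gripper's body (76 mm by 85 mm) begins 54 mm behind the grasp point. The pads swing forward as they close: fully open they stand 13 mm farther back than shut.
Start: joints at [0.986, 0.053, 1.613, -0, 1.476, -0.119], TCP at [0.281, 0.558, 0.245] pointing down, gripper open.
Joint ranges: [-3.01, 3.01], [-1.01, 2.22], [0.06, 2.58], [-1.02, 4.17], [0.09, 2.62], [-3.14, 3.14]. Speed limits (rad/s): [2.57, 2.57, 3.14, 3.14, 3.14, 3.14].

## Interface

Orientations are given as a unit quaternion [w, x, y, z].
In Python, from plant import * gives the robot as it stands.
- The arm moves only by the tool send_rows, never from a script. Its argument "steps" is a list of rows, each an object with "translation": the shift along the tool's x, y, z in cm, a list of three; "delta_rot": the turn, a rotation vector about the tool's x, y, z in rad, a list of three; "jaw": the finger opening in cm, from 0 to 8.54. In form: [{"translation": [dx, dy, dz], "delta_rot": [rx, ry, rz], "jaw": jaw}, ...]. A call has exactly 8 rows; each row is the pose to reach, as a shift and turn from the pose commanded when the call began, along the tool's axes at that moment; what a row does not reach only later rows make up. A row lasts 1/10 s, in which the tool goes at most 50 mm and 8.59 degrees, less where a joint would pass 70% of its speed; a pose out of reach is approached as far as the arm can. A call with a gripper value outside its range is refused whole. The fingers move at their own pace and stop on an object; the grip force is fixed at half the most. Time passes only in rows, so rows that repeat a pose let the fingers close, or fill a call up. It gives the time, the measured TCP pose, the force, the opening and the grip force at its end, in the units of the state.
- state(): the state, without advancing time (a new reading comes with each control period).
- grab_frame(name): name is "side" or "top" or "wrist"; returns a dict with "pixels" (420x560x3 uint8, blue, green, red), "range_z" (420x560 float32, m along the optical axis (not along the pixel's ray), 0 where there is no reading), "fx", "fy", "cx", "cy" (pixels), "rvec" (rotation vector, rad) and "tvec" (3), from world to camera coordinates, as OpenCV has them. Camera axes: x right, y down, z forward; pixel columns grow to the right and rows downward; lengths in m; the calibration is good to about 2 mm. A picture is of the moment at which its call begins.
- job_done(): hands the job in; it is judged then, once.
The state is a dict: "time": time; "joint_pos": joint angles; "joint_vel": joint speeds; "joint_efforts": joint torques, N m; "tool_pos": TCP position; "tool_rot": TCP orientation; "contact_force": force on the tool from outside, world axes, zero at the start; "ft_torque": the same for the moment, N m; "gripper_width": opening from 0.0 (shut) to 1.0 (fully open); "grasp_force": force on a finger pad.
Only numpy, scipy, OpenCV 4.12 (cv2) and the standard library are available. Lean on these libraries where they do the work, as an engineer would, in place of code of your own. Each camera call takes 0.05 s, during which the arm holds its last target. There are 200 camera calls.

## Task

Load the slide cassette into the slide scanner: set it lengthwise between the low side walls on the lower part of the feed ramp, then push it gently up the ramp, under the clear cover, until it rests against the sprung stop at the top. Leave it there, flat and in contact with the stop, take the gripper away, and do not disturb the other things on the bench.

Things in the scene. Friction and masses are not known exactly. Their poses are not given: they have to be found in the camera images.
- cassette: Slide cassette: a plain grey box, 90 mm long (its x), 50 mm wide (its y), 36 mm high, a row of thin glass slide edges along its top; 0.4 to 0.65 kg. Origin: centre of its underside. It lies flat on the bench at the robot's right. Its ends are alike: either may lead.
- chute: Feed ramp of the scanner, fixed: an aluminium channel rising at 0.11 rad. Origin: on its sliding floor, middle of the lower edge, 14 mm above the bench; x runs up along the floor, z is normal to the floor, y across. Floor 300 mm long; walls 10 mm high, 7 mm thick, 58 mm apart. Friction keeps the cassette from sliding back; sliding it up takes 2.5 to 8 N, steady along the ramp (less reads when held still).
- cover_mouth (a point): Middle of the lower edge of the clear flat cover's underside, 180 mm up the ramp from its origin and 52 mm above the floor; axes as the ramp's. Cover and side cheeks run from here to the ramp's top; cover 82 mm wide, 5 mm thick. Below it the ramp is open above.
- scanner: The white slide scanner with its ramp, fixed. Origin: on the bench under the ramp's lower edge; x points along the ramp, level. The white housing spans x = 315 to 485 mm, 200 mm wide, 161 mm high.
- stop: Stop block across the top of the ramp, fixed, 56 mm wide, 40 high. Origin: foot of its down-ramp face, 282 mm up the ramp; axes as the ramp's. On its centre line, 20 mm above the floor, a screw carries a sprung round tip, 18 mm across, facing down the ramp.
- stop_screw (a point): Where the screw leaves the stop block. How far its sprung tip reaches down-ramp of this point is set differently each time, anywhere from 37 to 77 mm, and is not measured: find it by feel. The tip yields 3 mm at 2 N per mm (6 N), then is hard; over 10 N between cassette and stop damages it.
- reagent_bottle: Bystander: amber bottle, 64 mm diameter, 150 mm high. Origin: centre of its underside.
- beaker: Bystander: glass beaker, 70 mm diameter, 85 mm high. Origin: centre of its underside.
- flask: Bystander: conical glass flask beside the ramp on its far side, 72 mm diameter, 115 mm high. Origin: centre of its underside.
- slide_box: Bystander: cardboard box beside the ramp on the robot's side, 85 x 55 mm, 30 mm high. Origin: centre of its underside.
- specimen_jar: Bystander: small jar, 48 mm diameter, 60 mm high. Origin: centre of its underside.
- pipette: Bystander: white hand pipette lying on the bench, 200 mm long, 22 mm high. Origin: its underside, near its middle.
Things that resemble listed ones, but are neither listed nor needed, are in the scene too. Several things have the shape of the cassette; the one meant has the colours described above.

How it is judged:
By the outcome, as a careful person would: the job done as asked, in the order asked, and still so for the second after the job is handed in, with the robot touching nothing.
It also fails if it takes over 72 s, if anything falls off the work surface, if the arm or the gripper's body presses on something with over 40 N, if the wrist force passes 120 N, or if a joint passes its speed limit or range.

## Working session

There is one attempt and no reset: what is moved stays moved. The work goes in short steps, Python scripts to look and compute and a tool call to move; the robot and the scene stay as the last step left them, time stands still between calls to the robot, and variables do not carry over. Pictures are saved under pics/ and viewed, at most 10 in all, crops included, and the job is handed in when it is done.

Besides the shell and the picture viewer there is one more tool, called after "Emit:" in YAML: its name, and indented under it one key for each argument. send_rows: Moves the arm, as the interface text tells. Its arguments: {"type":"object","properties":{"steps":{"type":"array","items":{"type":"object","properties":{"translation":{"type":"array","items":{"type":"number"}},"delta_rot":{"type":"array","items":{"type":"number"}},"jaw":{"type":"number"}}}}},"required":["steps"]}

```bash
mkdir -p pics; ls; cat > h.py <<'E'
from plant import *
import numpy as np, cv2
from scipy.spatial.transform import Rotation as R
def cam(n):
    f=grab_frame(n); f["R"]=R.from_rotvec(np.ravel(f["rvec"])).as_matrix(); f["t"]=np.ravel(f["tvec"]); return f
def cloud(f):
    z=f["range_z"]; v,u=np.indices(z.shape)
    p=np.stack([(u-f["cx"])/f["fx"]*z,(v-f["cy"])/f["fy"]*z,z],-1)
    w=(p-f["t"])@f["R"]; w[z<=0]=np.nan; return w
def ray(f,u,v,h):
    d=f["R"].T@np.array([(u-f["cx"])/f["fx"],(v-f["cy"])/f["fy"],1]); c=-f["R"].T@f["t"]
    return c+d*(h-c[2])/d[2]
def rot(s=None):
    q=(s or state())["tool_rot"]; return R.from_quat([q[1],q[2],q[3],q[0]])
def save(f,n): np.savez(n,**f)
E
python3 - <<'E'
from h import *
s=state(); print(s)
for n in("top","side"):
    f=cam(n); np.savez(n,**f); cv2.imwrite(f"pics/{n}0.png",f["pixels"]); print(n,-f["R"].T@f["t"],f["fx"])
E
```

```text
pics
{'time': 0.0, 'joint_pos': array([ 9.86004112e-01,  5.33596979e-02,  1.61428197e+00,  1.83169524e-05,
        1.47601903e+00, -1.18967926e-01]), 'joint_vel': array([-0.00050038,  0.00114502, -0.00053545, -0.00179052, -0.00081789,
        0.00021576]), 'joint_efforts': array([-2.02493924e-03, -3.93673217e+01, -3.70185471e+01, -2.76090259e-04,
        7.16859824e-03, -3.36882010e-05]), 'tool_pos': array([0.28037184, 0.55791995, 0.24406842]), 'tool_rot': array([-3.64947780e-04,  2.30812739e-01,  9.72997641e-01, -9.67522940e-04]), 'contact_force': array([-0.53278408,  0.57718009,  0.34214079]), 'ft_torque': array([-0.01206311, -0.02445561, -0.02609077]), 'grasp_force': 0.0, 'gripper_width': 0.9987941664884323}
top [ 0.3119958  -0.14700275  1.27947176] 413.90216866053373
side [ 0.0514532  -0.80491904  0.53392839] 380.55201326151337
```

View pics/top0.png

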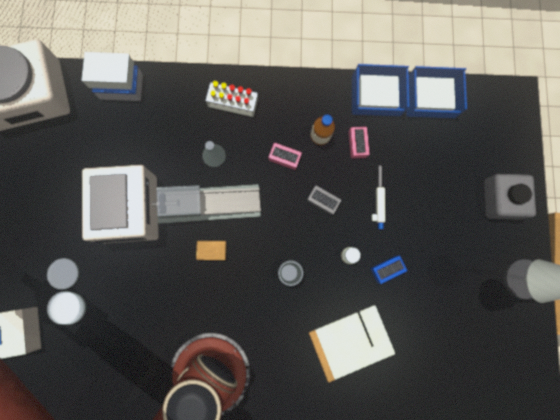

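View pics/side0.png

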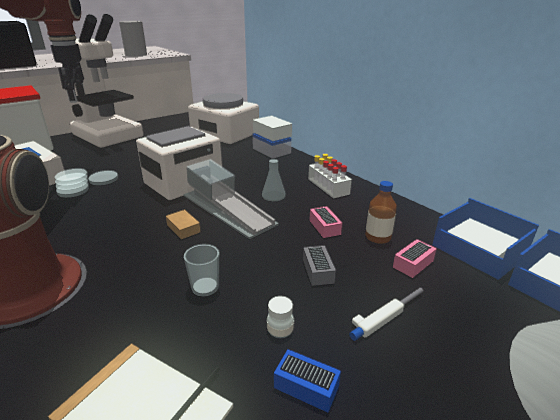

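The top view shows the ramp's lower edge at (260,200), rising to the scanner at (120,203). Candidates for the cassette in the top view are grey (324,200), pink (285,155), pink (359,142) and blue (390,269). I choose the grey one and will check it in a crop. Bystanders are the flask (213,155), orange box (211,250), beaker (290,272), jar (351,255), bottle (322,130) and pipette (380,200).

```bash
python3 - <<'E'
from h import *
f=dict(np.load("top.npz")); w=cloud(f); g=f["pixels"]
cv2.imwrite("pics/crop.png",cv2.resize(g[160:245,140:380],None,fx=3.2,fy=3.2,interpolation=cv2.INTER_CUBIC))
# cassette: points above bench in window
m=np.zeros(g.shape[:2],bool); m[180:220,302:350]=1
q=w[m]; q=q[q[:,2]>0.028]; print("n",len(q),"z",np.median(q[:,2]))
r=cv2.minAreaRect((q[:,:2]*1000).astype(np.float32)); print(r, cv2.boxPoints(r))
# ramp floor
for u in range(140,268,6): print(u,[tuple(np.round(w[v,u]*1000).astype(int)) for v in (186,202,210)])
# rows profile across ramp at u=235
print([(v,*np.round(w[v,235]*1000).astype(int)) for v in range(180,224)])
E
```

```text
n 476 z 0.035247661854965286
((522.4014892578125, -328.0302734375), (89.71272277832031, 50.3647346496582), 60.95469284057617) [[ 478.60837 -355.01926]
 [ 522.639   -379.4714 ]
 [ 566.1946  -301.0413 ]
 [ 522.164   -276.58914]]
140 [(np.int64(525), np.int64(200), np.int64(147)), (np.int64(480), np.int64(195), np.int64(150)), (np.int64(459), np.int64(194), np.int64(147))]
146 [(np.int64(527), np.int64(185), np.int64(139)), (np.int64(483), np.int64(183), np.int64(134)), (np.int64(461), np.int64(182), np.int64(135))]
152 [(np.int64(542), np.int64(190), np.int64(64)), (np.int64(494), np.int64(185), np.int64(67)), (np.int64(469), np.int64(182), np.int64(72))]
158 [(np.int64(555), np.int64(190), np.int64(-3)), (np.int64(488), np.int64(157), np.int64(109)), (np.int64(466), np.int64(157), np.int64(103))]
164 [(np.int64(556), np.int64(170), np.int64(-1)), (np.int64(490), np.int64(142), np.int64(100)), (np.int64(466), np.int64(140), np.int64(103))]
170 [(np.int64(556), np.int64(151), np.int64(1)), (np.int64(491), np.int64(126), np.int64(98)), (np.int64(468), np.int64(124), np.int64(97))]
176 [(
[... 3789 characters left out ...]
0, np.int64(482), np.int64(-57), np.int64(32)), (211, np.int64(479), np.int64(-57), np.int64(32)), (212, np.int64(477), np.int64(-56), np.int64(25)), (213, np.int64(475), np.int64(-56), np.int64(22)), (214, np.int64(473), np.int64(-55), np.int64(9)), (215, np.int64(471), np.int64(-55), np.int64(4)), (216, np.int64(467), np.int64(-56), np.int64(6)), (217, np.int64(464), np.int64(-56), np.int64(4)), (218, np.int64(461), np.int64(-56), np.int64(4)), (219, np.int64(458), np.int64(-56), np.int64(2)), (220, np.int64(455), np.int64(-56), np.int64(4)), (221, np.int64(452), np.int64(-56), np.int64(0)), (222, np.int64(449), np.int64(-56), np.int64(0)), (223, np.int64(446), np.int64(-56), np.int64(0))]
```

View pics/crop.png

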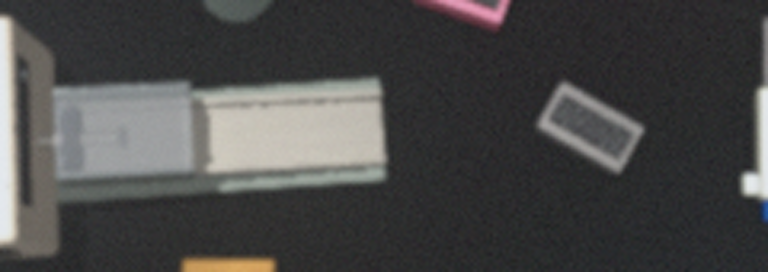

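The crop confirms a plain grey box with dark slide rows at top-view pixel (324,200), and shows the ramp with its cream floor and pale green walls. Next I measure the ramp edges.

```bash
python3 - <<'E'
from h import *
f=dict(np.load("top.npz")); g=f["pixels"].astype(int)
for u in (215,240): print(u,[(v,*g[v-0,u-2:u+3].mean(0).astype(int)) for v in range(183,222)])
print([(u,*g[195:205,u].mean(0).astype(int)) for u in list(range(186,210))+list(range(252,266))])
print([(u,*g[218:219,u].astype(int).ravel()) for u in range(150,156)])
# housing top rect
E
```

```text
215 [(183, np.int64(49), np.int64(47), np.int64(47)), (184, np.int64(48), np.int64(48), np.int64(47)), (185, np.int64(49), np.int64(51), np.int64(49)), (186, np.int64(70), np.int64(73), np.int64(70)), (187, np.int64(116), np.int64(121), np.int64(114)), (188, np.int64(150), np.int64(158), np.int64(151)), (189, np.int64(165), np.int64(174), np.int64(170)), (190, np.int64(173), np.int64(183), np.int64(184)), (191, np.int64(162), np.int64(170), np.int64(173)), (192, np.int64(142), np.int64(149), np.int64(153)), (193, np.int64(153), np.int64(161), np.int64(165)), (194, np.int64(176), np.int64(184), np.int64(189)), (195, np.int64(183), np.int64(193), np.int64(197)), (196, np.int64(184), np.int64(194), np.int64(199)), (197, np.int64(187), np.int64(197), np.int64(201)), (198, np.int64(185), np.int64(195), np.int64(200)), (199, np.int64(185), np.int64(195), np.int64(200)), (200, np.int64(184), np.int64(195), np.int64(199)), (201, np.int64(184), np.int64(194), np.int64(198)), (202, np.int64(185), np.int64(196), np.int64(199)), (203, np.int64(185), np.int64(196), np.int64(200)), (204, np.int64(
[... 4491 characters left out ...]
58, np.int64(164), np.int64(172), np.int64(176)), (259, np.int64(127), np.int64(134), np.int64(138)), (260, np.int64(76), np.int64(79), np.int64(80)), (261, np.int64(48), np.int64(49), np.int64(49)), (262, np.int64(45), np.int64(45), np.int64(45)), (263, np.int64(46), np.int64(46), np.int64(45)), (264, np.int64(47), np.int64(46), np.int64(46)), (265, np.int64(46), np.int64(45), np.int64(45))]
[(150, np.int64(84), np.int64(91), np.int64(94)), (151, np.int64(94), np.int64(100), np.int64(107)), (152, np.int64(95), np.int64(103), np.int64(107)), (153, np.int64(98), np.int64(106), np.int64(110)), (154, np.int64(97), np.int64(102), np.int64(108)), (155, np.int64(96), np.int64(103), np.int64(107))]
```

```bash
cat > ramp.py <<'E'
from h import *
f=dict(np.load("top.npz")); g=cv2.GaussianBlur(f["pixels"],(1,1),0).astype(float)[:,:,2]
def cross(p,lev):  # first falling crossing
    i=np.where((p[:-1]>=lev)&(p[1:]<lev))[0][0]; return i+(p[i]-lev)/(p[i]-p[i+1])
y0=-0.127
for it in range(3):
    F=[];N=[]
    for u in range(208,256):
        zf=lambda p:0.014+(p-y0)*np.tan(.11)
        vn=205+cross(g[205:220,u],150)
        k=190+np.argmin(g[190:195,u]); a,b,c=g[k-1:k+2,u]; vf=k+.5*(a-c)/(a-2*b+c)
        yy=ray(f,u,200,.025)[1]
        F.append(ray(f,u,vf,zf(yy)+.005)); N.append(ray(f,u,vn,zf(yy)+.010))
    F=np.array(F);N=np.array(N)
    pf=np.polyfit(F[:,1],F[:,0],1);pn=np.polyfit(N[:,1],N[:,0],1)
    ue=250+np.mean([cross(g[v,250:266],115) for v in range(196,209)])
    y0=ray(f,ue,202,.014)[1]
print("far slope,x@y0,res",pf,np.polyval(pf,y0),np.std(F[:,0]-np.polyval(pf,F[:,1])))
print("near",pn,np.polyval(pn,y0)); print("width(expect 65)",np.polyval(pf,-.05)-np.polyval(pn,-.05))
print("low edge",[ray(f,250+cross(g[v,250:266],115),v,.014)[:2].round(4) for v in (194,198,202,206,210)],y0)
print("mouth top",ray(f,199.9,200,.0904),"bottom",ray(f,199.9,200,.0855))
E
python3 ramp.py
python3 - <<'E'
from h import *
# side view check: cassette & ramp via depth of lower edge
f=dict(np.load("side.npz")); w=cloud(f); g=f["pixels"]
m=(w[...,2]>.028)&(w[...,2]<.05)&(abs(w[...,0]-.522)<.07)&(abs(w[...,1]+.328)<.07)
q=w[m]; r=cv2.minAreaRect((q[:,:2]*1000).astype(np.float32)); print(len(q),np.median(q[:,2]),r)
E
```

```text
far slope,x@y0,res [-0.09796697  0.53571881] 0.5484549104333398 0.0003389808728134196
near [-0.10157894  0.4707517 ] 0.48395737644925124
width(expect 65) 0.06478650628697635
low edge [array([ 0.5372, -0.1273]), array([ 0.5247, -0.1286]), array([ 0.5122, -0.1303]), array([ 0.4997, -0.1311]), array([ 0.4873, -0.1324])] -0.1300040466979246
mouth top [0.5004696  0.04178497 0.0904    ] bottom [0.50124627 0.04256293 0.0855    ]
652 0.03469483344877538 ((523.3275756835938, -329.92169189453125), (93.03987884521484, 50.423545837402344), 61.751956939697266)
```

```bash
cat >> h.py <<'E'
def goal(p,yaw_y,tilt=0):
    "tool pose -> shift(cm) and rotvec in current tool axes; yaw_y: world angle of tool y (deg)"
    a=np.radians(yaw_y); y=np.array([np.cos(a),np.sin(a),0]); z=np.array([0,0,-1.]); x=np.cross(y,z)
    T=R.from_matrix(np.stack([x,y,z],1))*R.from_rotvec([0,tilt,0])
    s=state(); C=rot(s)
    print("shift cm",(C.inv().apply(np.array(p)-s["tool_pos"])*100).round(2),"rot",(C.inv()*T).as_rotvec().round(4),"F",s["contact_force"].round(2))
O=np.array([.5198,-.1295,.014]); H=np.array([-.0993,.9951,0]); ct,st=np.cos(.11),np.sin(.11)
UX=H*ct+np.array([0,0,st]); UZ=-H*st+np.array([0,0,ct])
def ramp(x,z): return O+UX*x+UZ*z
E
python3 -c "
from h import *
goal([.5227,-.329,.20],-28.8)
f=dict(np.load('top.npz'))
for z in (.055,.06): print('tip',(ray(f,178,202,z)-O)@UX)"
```

```text
shift cm [-61.48 -68.36   4.53] rot [-1.5000e-03  1.3000e-03  1.6077e+00] F [-0.28  0.07  0.63]
tip 0.24541523193763376
tip 0.24499343628196543
```

Emit:
send_rows:
  steps:
    - {"translation": [-61.5,-68.4,4.5],"delta_rot": [0,0,1.608],"jaw": 8.5}
    - {"translation": [-61.5,-68.4,4.5],"delta_rot": [0,0,1.608],"jaw": 8.5}
    - {"translation": [-61.5,-68.4,4.5],"delta_rot": [0,0,1.608],"jaw": 8.5}
    - {"translation": [-61.5,-68.4,4.5],"delta_rot": [0,0,1.608],"jaw": 8.5}
    - {"translation": [-61.5,-68.4,4.5],"delta_rot": [0,0,1.608],"jaw": 8.5}
    - {"translation": [-61.5,-68.4,4.5],"delta_rot": [0,0,1.608],"jaw": 8.5}
    - {"translation": [-61.5,-68.4,4.5],"delta_rot": [0,0,1.608],"jaw": 8.5}
    - {"translation": [-61.5,-68.4,4.5],"delta_rot": [0,0,1.608],"jaw": 8.5}

```text
time: 0.9
tool_pos: [0.3857, 0.1711, 0.2253]
tool_rot: [0.0, 0.742, 0.671, 0.0]
contact_force: [1.3, 0.3, 0.3]
gripper_width: 0.992
grasp_force: 0.0
```

```bash
python3 -c "
from h import *
s=state();print(s['time'],s['tool_pos'],s['joint_pos']);goal([.5227,-.329,.20],-28.8)"
```

```text
0.9 [0.38570719 0.17113091 0.22533187] [ 2.40854958e-01 -4.57187560e-01  2.08413178e+00 -4.82085965e-05
  1.51446123e+00  3.41417772e-01]
shift cm [-48.39  18.65   2.54] rot [ 2.000e-04 -1.000e-04  4.021e-01] F [1.3  0.32 0.32]
```

Emit:
send_rows:
  steps:
    - {"translation": [-48.4,18.6,2.5],"delta_rot": [0,0,0.402],"jaw": 8.5}
    - {"translation": [-48.4,18.6,2.5],"delta_rot": [0,0,0.402],"jaw": 8.5}
    - {"translation": [-48.4,18.6,2.5],"delta_rot": [0,0,0.402],"jaw": 8.5}
    - {"translation": [-48.4,18.6,2.5],"delta_rot": [0,0,0.402],"jaw": 8.5}
    - {"translation": [-48.4,18.6,2.5],"delta_rot": [0,0,0.402],"jaw": 8.5}
    - {"translation": [-48.4,18.6,2.5],"delta_rot": [0,0,0.402],"jaw": 8.5}
    - {"translation": [-48.4,18.6,2.5],"delta_rot": [0,0,0.402],"jaw": 8.5}
    - {"translation": [-48.4,18.6,2.5],"delta_rot": [0,0,0.402],"jaw": 8.5}

```text
time: 1.7
tool_pos: [0.4931, -0.214, 0.2059]
tool_rot: [-0.0, 0.859, 0.511, -0.0]
contact_force: [0.0, 0.3, 0.5]
gripper_width: 0.995
grasp_force: 0.0
```

```bash
python3 -c "
from h import *
goal([.5227,-.329,.08],-28.8)"
```

```text
shift cm [-8.7   8.1  12.58] rot [-0.0005 -0.0002  0.005 ] F [0.03 0.29 0.46]
```

Emit:
send_rows:
  steps:
    - {"translation": [-8.7,8.1,10.6],"delta_rot": [0,0,0.005],"jaw": 8.5}
    - {"translation": [-8.7,8.1,10.6],"delta_rot": [0,0,0.005],"jaw": 8.5}
    - {"translation": [-8.7,8.1,10.6],"delta_rot": [0,0,0.005],"jaw": 8.5}
    - {"translation": [-8.7,8.1,10.6],"delta_rot": [0,0,0.005],"jaw": 8.5}
    - {"translation": [-8.7,8.1,10.6],"delta_rot": [0,0,0.005],"jaw": 8.5}
    - {"translation": [-8.7,8.1,10.6],"delta_rot": [0,0,0.005],"jaw": 8.5}
    - {"translation": [-8.7,8.1,10.6],"delta_rot": [0,0,0.005],"jaw": 8.5}
    - {"translation": [-8.7,8.1,10.6],"delta_rot": [0,0,0.005],"jaw": 8.5}

```text
time: 2.5
tool_pos: [0.5238, -0.3265, 0.1026]
tool_rot: [0.001, 0.86, 0.51, 0.001]
contact_force: [-0.1, -0.4, -0.8]
gripper_width: 0.993
grasp_force: 0.0
```

```bash
python3 -c "
from h import *
goal([.5227,-.329,.026],-28.8)
f=cam('wrist'); cv2.imwrite('pics/w1.png',f['pixels']); w=cloud(f)
q=w[(w[...,2]>.03)&(w[...,2]<.042)&(np.hypot(w[...,0]-.5227,w[...,1]+.329)<.06)]
print(len(q),cv2.minAreaRect((q[:,:2]*1000).astype(np.float32)))
"
```

```text
shift cm [-0.27  0.    7.66] rot [0.0031 0.0004 0.002 ] F [-0.08 -0.43 -0.84]
11731 ((525.8684692382812, -326.941650390625), (90.32990264892578, 50.22210693359375), 61.443397521972656)
```

View pics/w1.png

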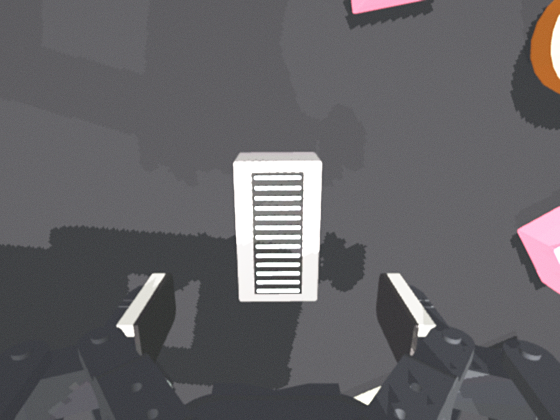

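The wrist view shows the cassette centred at (278,228), between the pads at (150,300) and (405,300), with its long axis across the closing line. The grasp looks fine, so I go down.

```bash
python3 -c "
from h import *
goal([.5243,-.328,.026],-28.6)"
```

```text
shift cm [-0.1   0.11  7.64] rot [ 0.0028  0.0004 -0.0016] F [-0.59 -0.77  0.39]
```

Emit:
send_rows:
  steps:
    - {"translation": [-0.1,0.1,3.5],"delta_rot": [0,0,0],"jaw": 8.5}
    - {"translation": [-0.1,0.1,6.0],"delta_rot": [0,0,0],"jaw": 8.5}
    - {"translation": [-0.1,0.1,7.4],"delta_rot": [0,0,0],"jaw": 8.5}
    - {"translation": [-0.1,0.1,7.4],"delta_rot": [0,0,0],"jaw": 8.5}
    - {"translation": [-0.1,0.1,7.4],"delta_rot": [0,0,0],"jaw": 8.5}
    - {"translation": [-0.1,0.1,7.4],"delta_rot": [0,0,0],"jaw": 8.5}
    - {"translation": [-0.1,0.1,7.4],"delta_rot": [0,0,0],"jaw": 8.5}
    - {"translation": [-0.1,0.1,7.4],"delta_rot": [0,0,0],"jaw": 8.5}

```text
time: 3.35
tool_pos: [0.524, -0.3288, 0.0277]
tool_rot: [0.001, 0.861, 0.509, 0.0]
contact_force: [0.4, 0.4, 0.1]
gripper_width: 0.994
grasp_force: 0.0
```

```bash
python3 -c "
from h import *
print(state()['tool_pos']);goal([.5243,-.328,.026],-28.6)"
```

```text
[ 0.52396372 -0.32883594  0.02771109]
shift cm [ 0.09 -0.01  0.17] rot [ 0.0019  0.0003 -0.0029] F [0.4  0.44 0.1 ]
```

Emit:
send_rows:
  steps:
    - {"translation": [0,0,0.2],"delta_rot": [0.002,0,0],"jaw": 8.5}
    - {"translation": [0,0,0.2],"delta_rot": [0.002,0,0],"jaw": 6.0}
    - {"translation": [0,0,0.2],"delta_rot": [0.002,0,0],"jaw": 4.0}
    - {"translation": [0,0,0.2],"delta_rot": [0.002,0,0],"jaw": 4.0}
    - {"translation": [0,0,0.2],"delta_rot": [0.002,0,0],"jaw": 4.0}
    - {"translation": [0,0,0.2],"delta_rot": [0.002,0,0],"jaw": 4.0}
    - {"translation": [0,0,0.2],"delta_rot": [0.002,0,0],"jaw": 4.0}
    - {"translation": [0,0,0.2],"delta_rot": [0.002,0,0],"jaw": 4.0}

```text
time: 4.15
tool_pos: [0.5237, -0.3286, 0.0249]
tool_rot: [-0.0, 0.861, 0.509, -0.0]
contact_force: [0.3, -0.3, 2.2]
gripper_width: 0.573
grasp_force: 65.7
```

Emit:
send_rows:
  steps:
    - {"translation": [0,0,-1.0],"delta_rot": [0,0,0],"jaw": 4.0}
    - {"translation": [0,0,-3.0],"delta_rot": [0,0,0],"jaw": 4.0}
    - {"translation": [0,0,-6.0],"delta_rot": [0,0,0],"jaw": 4.0}
    - {"translation": [0,0,-9.0],"delta_rot": [0,0,0],"jaw": 4.0}
    - {"translation": [0,0,-10.0],"delta_rot": [0,0,0],"jaw": 4.0}
    - {"translation": [0,0,-10.0],"delta_rot": [0,0,0],"jaw": 4.0}
    - {"translation": [0,0,-10.0],"delta_rot": [0,0,0],"jaw": 4.0}
    - {"translation": [0,0,-10.0],"delta_rot": [0,0,0],"jaw": 4.0}

```text
time: 4.95
tool_pos: [0.5221, -0.3273, 0.1216]
tool_rot: [-0.003, 0.861, 0.509, -0.001]
contact_force: [-0.0, 0.2, -4.3]
gripper_width: 0.574
grasp_force: 65.1
```

```bash
python3 -c "
from h import *
s=state();print(s['gripper_width'],s['ft_torque'])
print(ramp(.07,.085));goal(ramp(.07,.085),5.7,.11)
f=cam('wrist'); cv2.imwrite('pics/w2.png',f['pixels'])
"
```

```text
0.5739756988699738 [-0.03264504 -0.0242883   0.00330095]
[ 0.51381759 -0.06954943  0.10617075]
shift cm [ 22.2  -13.12   1.65] rot [ 0.0268  0.1038 -0.6012] F [-0.02  0.21 -4.31]
```

View pics/w2.png

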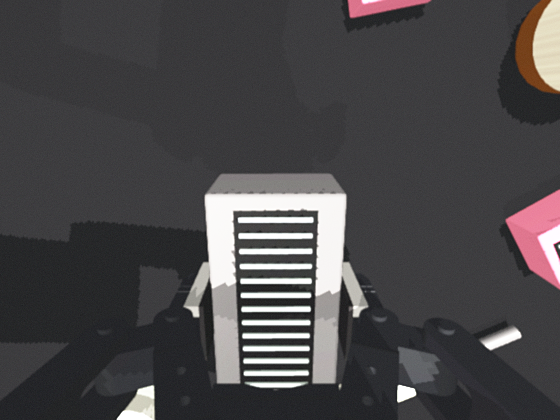

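The wrist view shows the cassette held squarely between the pads, centred at (276,290), and the force reads about 4.6 N of weight. I carry it over the ramp.

Emit:
send_rows:
  steps:
    - {"translation": [22.2,-13.1,1.0],"delta_rot": [0.027,0.104,-0.601],"jaw": 4.0}
    - {"translation": [22.2,-13.1,1.0],"delta_rot": [0.027,0.104,-0.601],"jaw": 4.0}
    - {"translation": [22.2,-13.1,1.0],"delta_rot": [0.027,0.104,-0.601],"jaw": 4.0}
    - {"translation": [22.2,-13.1,1.0],"delta_rot": [0.027,0.104,-0.601],"jaw": 4.0}
    - {"translation": [22.2,-13.1,1.0],"delta_rot": [0.027,0.104,-0.601],"jaw": 4.0}
    - {"translation": [22.2,-13.1,1.0],"delta_rot": [0.027,0.104,-0.601],"jaw": 4.0}
    - {"translation": [22.2,-13.1,1.0],"delta_rot": [0.027,0.104,-0.601],"jaw": 4.0}
    - {"translation": [22.2,-13.1,1.0],"delta_rot": [0.027,0.104,-0.601],"jaw": 4.0}

```text
time: 5.8
tool_pos: [0.5154, -0.0714, 0.1143]
tool_rot: [-0.039, 0.67, 0.74, 0.037]
contact_force: [0.5, -0.6, -3.7]
gripper_width: 0.571
grasp_force: 65.1
```

```bash
python3 -c "
from h import *
goal(ramp(.07,.06),5.7,.11)
f=cam('wrist'); cv2.imwrite('pics/w3.png',f['pixels']); np.savez('w3',**f)
"
```

```text
shift cm [ 0.12 -0.14  3.33] rot [0.0026 0.0037 0.    ] F [ 0.46 -0.57 -3.66]
```

View pics/w3.png

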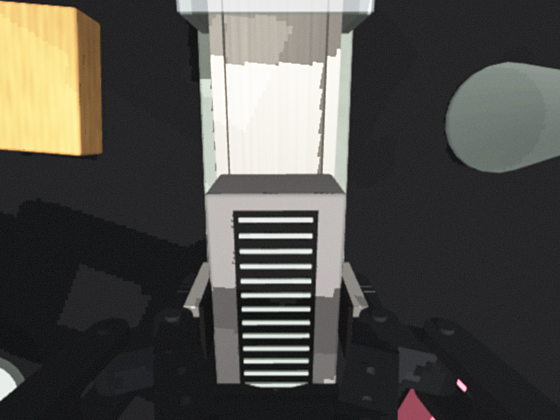

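The wrist view shows the ramp centred at column 275 (cover from 178 to 373, floor from 225 to 322), with the cassette at 276 and parallel to it. I descend.

Emit:
send_rows:
  steps:
    - {"translation": [0.1,-0.1,2.0],"delta_rot": [0,0.002,0],"jaw": 4.0}
    - {"translation": [0.1,-0.1,4.0],"delta_rot": [0,0.002,0],"jaw": 4.0}
    - {"translation": [0.1,-0.1,5.5],"delta_rot": [0,0.002,0],"jaw": 4.0}
    - {"translation": [0.1,-0.1,5.8],"delta_rot": [0,0.002,0],"jaw": 4.0}
    - {"translation": [0.1,-0.1,5.8],"delta_rot": [0,0.002,0],"jaw": 4.0}
    - {"translation": [0.1,-0.1,5.8],"delta_rot": [0,0.002,0],"jaw": 4.0}
    - {"translation": [0.1,-0.1,5.8],"delta_rot": [0,0.002,0],"jaw": 4.0}
    - {"translation": [0.1,-0.1,5.8],"delta_rot": [0,0.002,0],"jaw": 4.0}

```text
time: 6.65
tool_pos: [0.5147, -0.064, 0.0582]
tool_rot: [-0.038, 0.67, 0.74, 0.038]
contact_force: [0.6, 0.3, -3.8]
gripper_width: 0.57
grasp_force: 64.9
```

```bash
python3 -c "
from h import *
goal(ramp(.07,.025),5.7,.11)
"
```

```text
shift cm [-0.01 -0.15  1.17] rot [0.005  0.0019 0.0004] F [ 0.58  0.3  -3.78]
```

Emit:
send_rows:
  steps:
    - {"translation": [0,-0.1,0.2],"delta_rot": [0.004,0.002,0],"jaw": 4.0}
    - {"translation": [0,-0.1,0.4],"delta_rot": [0.004,0.002,0],"jaw": 4.0}
    - {"translation": [0,-0.1,0.6],"delta_rot": [0.004,0.002,0],"jaw": 4.0}
    - {"translation": [0,-0.1,0.7],"delta_rot": [0.004,0.002,0],"jaw": 4.0}
    - {"translation": [0,-0.1,0.8],"delta_rot": [0.004,0.002,0],"jaw": 4.0}
    - {"translation": [0,-0.1,0.9],"delta_rot": [0.004,0.002,0],"jaw": 4.0}
    - {"translation": [0,-0.1,0.9],"delta_rot": [0.004,0.002,0],"jaw": 4.0}
    - {"translation": [0,-0.1,0.9],"delta_rot": [0.004,0.002,0],"jaw": 4.0}

```text
time: 7.45
tool_pos: [0.5129, -0.0628, 0.0483]
tool_rot: [-0.041, 0.67, 0.74, 0.037]
contact_force: [-0.6, 0.2, -4.4]
gripper_width: 0.571
grasp_force: 65.0
```

```bash
python3 -c "
from h import *
goal(ramp(.07,.025),5.7,.11)
"
```

```text
shift cm [-0.04  0.02  0.17] rot [-0.0007 -0.0009  0.0002] F [-0.57  0.24 -4.41]
```

Emit:
send_rows:
  steps:
    - {"translation": [0,0,0.05],"delta_rot": [0,0,0],"jaw": 4.0}
    - {"translation": [0,0,0.1],"delta_rot": [0,0,0],"jaw": 4.0}
    - {"translation": [0,0,0.15],"delta_rot": [0,0,0],"jaw": 4.0}
    - {"translation": [0,0,0.15],"delta_rot": [0,0,0],"jaw": 4.0}
    - {"translation": [0,0,0.15],"delta_rot": [0,0,0],"jaw": 4.0}
    - {"translation": [0,0,0.15],"delta_rot": [0,0,0],"jaw": 4.0}
    - {"translation": [0,0,0.15],"delta_rot": [0,0,0],"jaw": 4.0}
    - {"translation": [0,0,0.15],"delta_rot": [0,0,0],"jaw": 4.0}

```text
time: 8.25
tool_pos: [0.5129, -0.0626, 0.0468]
tool_rot: [-0.041, 0.67, 0.74, 0.037]
contact_force: [-0.2, -0.4, -4.2]
gripper_width: 0.573
grasp_force: 65.0
```

Emit:
send_rows:
  steps:
    - {"translation": [0,0,0.05],"delta_rot": [0,0,0],"jaw": 4.0}
    - {"translation": [0,0,0.1],"delta_rot": [0,0,0],"jaw": 4.0}
    - {"translation": [0,0,0.15],"delta_rot": [0,0,0],"jaw": 4.0}
    - {"translation": [0,0,0.15],"delta_rot": [0,0,0],"jaw": 4.0}
    - {"translation": [0,0,0.15],"delta_rot": [0,0,0],"jaw": 4.0}
    - {"translation": [0,0,0.15],"delta_rot": [0,0,0],"jaw": 4.0}
    - {"translation": [0,0,0.15],"delta_rot": [0,0,0],"jaw": 4.0}
    - {"translation": [0,0,0.15],"delta_rot": [0,0,0],"jaw": 4.0}

```text
time: 9.05
tool_pos: [0.513, -0.0627, 0.0463]
tool_rot: [-0.041, 0.67, 0.74, 0.037]
contact_force: [-5.5, 1.2, 5.2]
gripper_width: 0.575
grasp_force: 66.2
```

Emit:
send_rows:
  steps:
    - {"translation": [0,0,0],"delta_rot": [0,0,0],"jaw": 5.2}
    - {"translation": [0,0,0],"delta_rot": [0,0,0],"jaw": 5.6}
    - {"translation": [0,0,0],"delta_rot": [0,0,0],"jaw": 6.0}
    - {"translation": [0,0,0],"delta_rot": [0,0,0],"jaw": 6.4}
    - {"translation": [0,0,-0.5],"delta_rot": [0,0,0],"jaw": 6.4}
    - {"translation": [0,0,-2.0],"delta_rot": [0,0,0],"jaw": 6.4}
    - {"translation": [0,0,-4.0],"delta_rot": [0,0,0],"jaw": 6.4}
    - {"translation": [0,0,-6.0],"delta_rot": [0,0,0],"jaw": 6.4}

```text
time: 9.85
tool_pos: [0.5138, -0.0693, 0.1067]
tool_rot: [-0.041, 0.67, 0.74, 0.037]
contact_force: [1.3, -0.7, 0.7]
gripper_width: 0.748
grasp_force: 0.0
```

```bash
python3 -c "
from h import *
goal(ramp(-.02,.09),5.7,.11)
f=cam('wrist'); cv2.imwrite('pics/w4.png',f['pixels']); np.savez('w4',**f)
"
```

```text
shift cm [-9.03 -0.   -0.46] rot [-0.     -0.0005  0.0003] F [ 1.29 -0.67  0.72]
```

View pics/w4.png

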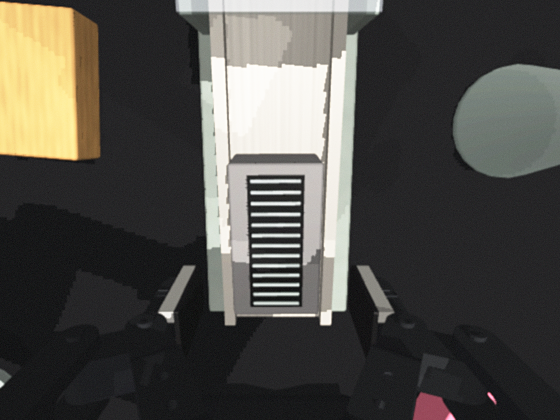

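The wrist view shows the cassette (columns 230 to 322, rows 155 to 317) sitting between the two walls (inner edges about 228 and 328), straight. I check its height and tilt by depth.

```bash
python3 -c "
from h import *
f=dict(np.load('w4.npz')); w=cloud(f)
UY=np.cross(UZ,UX)
def L(q): d=q-O; return np.stack([d@UX,d@UY,d@UZ],-1)*1000
q=L(w[165:305,233:320].reshape(-1,3)); q=q[np.isfinite(q).all(1)]
A=np.c_[q[:,:2],np.ones(len(q))]; c=np.linalg.lstsq(A,q[:,2],rcond=None)[0]; print('top slopes',c[:2],'mean',q.mean(0),'ext',np.percentile(q,[1,99],axis=0))
q=L(w[80:145,240:320].reshape(-1,3)); A=np.c_[q[:,:2],np.ones(len(q))]; print('floor',np.linalg.lstsq(A,q[:,2],rcond=None)[0],q.mean(0))
print(L(w[310,276]),L(w[240,[216,222,332,338]]))
"
```

```text
top slopes [0.00636632 0.00943053] mean [76.81635514 -1.5877702  35.85372034] ext [[ 34.98728072 -25.1372913   34.07365411]
 [115.18123765  21.95859517  37.94320646]]
 ** On entry to DLASCL parameter number  4 had an illegal value
 ** On entry to DLASCL parameter number  4 had an illegal valueTraceback (most recent call last):
  File "<string>", line 8, in <module>
    q=L(w[80:145,240:320].reshape(-1,3)); A=np.c_[q[:,:2],np.ones(len(q))]; print('floor',np.linalg.lstsq(A,q[:,2],rcond=None)[0],q.mean(0))
                                                                                          ~~~~~~~~~~~~~~~^^^^^^^^^^^^^^^^^^^^^
    x, resids, rank, s = _umath_linalg.lstsq(a, b, rcond,
                         ~~~~~~~~~~~~~~~~~~~^^^^^^^^^^^^^
                                             signature=signature)
                                             ^^^^^^^^^^^^^^^^^^^^
    raise LinAlgError("SVD did not converge in Linear Least Squares")
numpy.linalg.LinAlgError: SVD did not converge in Linear Least Squares
```

Seated flat: the top is 35.9 mm above the floor and parallel to it, with the rear at about 31 mm and the front at about 120 mm. Next I close the fingers behind it.

```bash
python3 -c "
from h import *
UY=np.cross(UZ,UX)
goal(ramp(.006,.08)-UY*.0016,5.7,.11)
"
```

```text
shift cm [-6.35 -0.09  0.98] rot [0.0062 0.0023 0.0008] F [ 1.9  -0.26  2.09]
```

Emit:
send_rows:
  steps:
    - {"translation": [-2.0,-0.1,0],"delta_rot": [0,0,0],"jaw": 4.0}
    - {"translation": [-5.0,-0.1,0.5],"delta_rot": [0,0,0],"jaw": 2.0}
    - {"translation": [-6.4,-0.1,0.9],"delta_rot": [0,0,0],"jaw": 0}
    - {"translation": [-6.4,-0.1,0.9],"delta_rot": [0,0,0],"jaw": 0}
    - {"translation": [-6.4,-0.1,0.9],"delta_rot": [0,0,0],"jaw": 0}
    - {"translation": [-6.4,-0.1,0.9],"delta_rot": [0,0,0],"jaw": 0}
    - {"translation": [-6.4,-0.1,0.9],"delta_rot": [0,0,0],"jaw": 0}
    - {"translation": [-6.4,-0.1,0.9],"delta_rot": [0,0,0],"jaw": 0}

```text
time: 10.7
tool_pos: [0.5189, -0.1309, 0.0891]
tool_rot: [-0.041, 0.67, 0.741, 0.037]
contact_force: [0.8, -0.3, -0.5]
gripper_width: 0.003
grasp_force: 0.0
```

```bash
python3 -c "
from h import *
UY=np.cross(UZ,UX)
goal(ramp(.006,.022)-UY*.0016,5.7,.11)
"
```

```text
shift cm [-0.1   0.27  5.28] rot [-0.0006 -0.0008  0.0011] F [ 0.82 -0.26 -0.46]
```

Emit:
send_rows:
  steps:
    - {"translation": [-0.2,0.25,1.5],"delta_rot": [0,0,0],"jaw": 0}
    - {"translation": [-0.2,0.25,3.0],"delta_rot": [0,0,0],"jaw": 0}
    - {"translation": [-0.2,0.25,4.0],"delta_rot": [0,0,0],"jaw": 0}
    - {"translation": [-0.2,0.25,5.0],"delta_rot": [0,0,0],"jaw": 0}
    - {"translation": [-0.2,0.25,5.2],"delta_rot": [0,0,0],"jaw": 0}
    - {"translation": [-0.2,0.25,5.2],"delta_rot": [0,0,0],"jaw": 0}
    - {"translation": [-0.2,0.25,5.2],"delta_rot": [0,0,0],"jaw": 0}
    - {"translation": [-0.2,0.25,5.2],"delta_rot": [0,0,0],"jaw": 0}

```text
time: 11.5
tool_pos: [0.5215, -0.1278, 0.0377]
tool_rot: [-0.041, 0.67, 0.74, 0.037]
contact_force: [0.9, -0.2, 0.2]
gripper_width: -0.002
grasp_force: 0.0
```

```bash
cat >> h.py <<'E'
UY=np.cross(UZ,UX)
def where():
    s=state(); d=(s["tool_pos"]-O)*1000; f=s["contact_force"]
    print("ramp x,y,z",(d@UX).round(1),(d@UY).round(1),(d@UZ).round(1),"F",(f@UX).round(2),(f@UY).round(2),(f@UZ).round(2),s["time"])
E
python3 -c "
from h import *
where();goal(ramp(.006,.022)-UY*.0016,5.7,.11)"
```

```text
ramp x,y,z 4.1 -1.8 23.4 F -0.25 -0.86 0.26 11.5
shift cm [ 0.19 -0.02  0.14] rot [ 0.0005 -0.0001  0.0002] F [ 0.89 -0.19  0.23]
```

Emit:
send_rows:
  steps:
    - {"translation": [0.4,0,0.1],"delta_rot": [0,0,0],"jaw": 0}
    - {"translation": [0.8,0,0.1],"delta_rot": [0,0,0],"jaw": 0}
    - {"translation": [1.2,0,0.1],"delta_rot": [0,0,0],"jaw": 0}
    - {"translation": [1.5,0,0.1],"delta_rot": [0,0,0],"jaw": 0}
    - {"translation": [1.8,0,0.1],"delta_rot": [0,0,0],"jaw": 0}
    - {"translation": [2.1,0,0.1],"delta_rot": [0,0,0],"jaw": 0}
    - {"translation": [2.4,0,0.1],"delta_rot": [0,0,0],"jaw": 0}
    - {"translation": [2.7,0,0.1],"delta_rot": [0,0,0],"jaw": 0}

```text
time: 12.3
tool_pos: [0.5183, -0.1007, 0.0391]
tool_rot: [-0.041, 0.67, 0.74, 0.037]
contact_force: [0.7, -2.8, 0.1]
gripper_width: -0.002
grasp_force: 1.8
```

```bash
python3 -c "
from h import *
where()"
```

```text
ramp x,y,z 31.4 -1.4 21.8 F -2.8 -0.4 0.41 12.3
```

Emit:
send_rows:
  steps:
    - {"translation": [0.4,0,0],"delta_rot": [0,0,0],"jaw": 0}
    - {"translation": [0.8,0,0],"delta_rot": [0,0,0],"jaw": 0}
    - {"translation": [1.2,0,0],"delta_rot": [0,0,0],"jaw": 0}
    - {"translation": [1.6,0,0],"delta_rot": [0,0,0],"jaw": 0}
    - {"translation": [2.0,0,0],"delta_rot": [0,0,0],"jaw": 0}
    - {"translation": [2.4,0,0],"delta_rot": [0,0,0],"jaw": 0}
    - {"translation": [2.8,0,0],"delta_rot": [0,0,0],"jaw": 0}
    - {"translation": [3.2,0,0],"delta_rot": [0,0,0],"jaw": 0}

```text
time: 13.1
tool_pos: [0.5151, -0.0688, 0.0427]
tool_rot: [-0.041, 0.67, 0.74, 0.037]
contact_force: [0.6, -5.1, 1.7]
gripper_width: -0.001
grasp_force: 2.2
```

```bash
python3 -c "
from h import *
where()
f=cam('top'); cv2.imwrite('pics/t5.png',cv2.resize(f['pixels'][160:245,140:290],None,fx=4,fy=4,interpolation=cv2.INTER_CUBIC))"
```

```text
ramp x,y,z 63.6 -1.4 21.8 F -4.92 -0.1 2.25 13.1
```

View pics/t5.png

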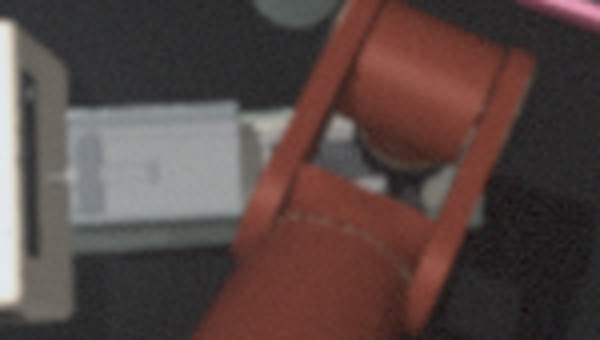

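The top crop shows the screw's tip under the cover at about (155,170), roughly 240 mm up the ramp. I use that only as a rough guide and will confirm it by feel.

Emit:
send_rows:
  steps:
    - {"translation": [0.5,0,0],"delta_rot": [0,0,0],"jaw": 0}
    - {"translation": [1.0,0,0],"delta_rot": [0,0,0],"jaw": 0}
    - {"translation": [1.5,0,0],"delta_rot": [0,0,0],"jaw": 0}
    - {"translation": [2.0,0,0],"delta_rot": [0,0,0],"jaw": 0}
    - {"translation": [2.4,0,0],"delta_rot": [0,0,0],"jaw": 0}
    - {"translation": [2.8,0,0],"delta_rot": [0,0,0],"jaw": 0}
    - {"translation": [3.2,0,0],"delta_rot": [0,0,0],"jaw": 0}
    - {"translation": [3.6,0,0],"delta_rot": [0,0,0],"jaw": 0}

```text
time: 13.95
tool_pos: [0.5115, -0.0332, 0.0466]
tool_rot: [-0.041, 0.67, 0.74, 0.037]
contact_force: [0.6, -6.9, 0.8]
gripper_width: -0.002
grasp_force: 2.5
```

```bash
python3 -c "
from h import *
where()"
```

```text
ramp x,y,z 99.6 -1.3 21.8 F -6.77 0.09 1.52 13.95
```

Emit:
send_rows:
  steps:
    - {"translation": [0.05,0,0],"delta_rot": [0,0,0],"jaw": 0}
    - {"translation": [0.1,0,0],"delta_rot": [0,0,0],"jaw": 0}
    - {"translation": [0.15,0,0],"delta_rot": [0,0,0],"jaw": 0}
    - {"translation": [0.2,0,0],"delta_rot": [0,0,0],"jaw": 0}
    - {"translation": [0.25,0,0],"delta_rot": [0,0,0],"jaw": 0}
    - {"translation": [0.3,0,0],"delta_rot": [0,0,0],"jaw": 0}
    - {"translation": [0.35,0,0],"delta_rot": [0,0,0],"jaw": 0}
    - {"translation": [0.4,0,0],"delta_rot": [0,0,0],"jaw": 0}

```text
time: 14.75
tool_pos: [0.5111, -0.0297, 0.047]
tool_rot: [-0.041, 0.67, 0.74, 0.037]
contact_force: [0.5, -4.5, 1.4]
gripper_width: 0.002
grasp_force: 2.5
```

```bash
python3 -c "
from h import *
where()
f=cam('side'); np.savez('s6',**f); cv2.imwrite('pics/s6.png',cv2.resize(f['pixels'][150:250,160:300],None,fx=5,fy=5,interpolation=cv2.INTER_CUBIC))"
```

```text
ramp x,y,z 103.2 -1.3 21.8 F -4.39 -0.0 1.92 14.75
```

View pics/s6.png

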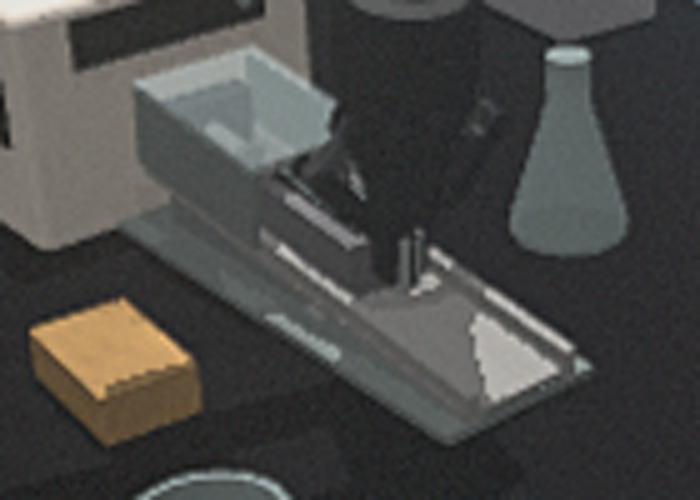

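The side crop shows the cassette entering under the cover, with the closed fingers behind it at (400,260); nothing else is touched. I continue slowly.

Emit:
send_rows:
  steps:
    - {"translation": [0.05,0,0],"delta_rot": [0,0,0],"jaw": 0}
    - {"translation": [0.1,0,0],"delta_rot": [0,0,0],"jaw": 0}
    - {"translation": [0.15,0,0],"delta_rot": [0,0,0],"jaw": 0}
    - {"translation": [0.2,0,0],"delta_rot": [0,0,0],"jaw": 0}
    - {"translation": [0.25,0,0],"delta_rot": [0,0,0],"jaw": 0}
    - {"translation": [0.3,0,0],"delta_rot": [0,0,0],"jaw": 0}
    - {"translation": [0.35,0,0],"delta_rot": [0,0,0],"jaw": 0}
    - {"translation": [0.4,0,0],"delta_rot": [0,0,0],"jaw": 0}

```text
time: 15.6
tool_pos: [0.5107, -0.0257, 0.0474]
tool_rot: [-0.041, 0.67, 0.74, 0.037]
contact_force: [0.4, -4.8, 1.8]
gripper_width: -0.0
grasp_force: 2.5
```

Emit:
send_rows:
  steps:
    - {"translation": [0.05,0,0],"delta_rot": [0,0,0],"jaw": 0}
    - {"translation": [0.1,0,0],"delta_rot": [0,0,0],"jaw": 0}
    - {"translation": [0.15,0,0],"delta_rot": [0,0,0],"jaw": 0}
    - {"translation": [0.2,0,0],"delta_rot": [0,0,0],"jaw": 0}
    - {"translation": [0.25,0,0],"delta_rot": [0,0,0],"jaw": 0}
    - {"translation": [0.3,0,0],"delta_rot": [0,0,0],"jaw": 0}
    - {"translation": [0.35,0,0],"delta_rot": [0,0,0],"jaw": 0}
    - {"translation": [0.4,0,0],"delta_rot": [0,0,0],"jaw": 0}

```text
time: 16.4
tool_pos: [0.5103, -0.0218, 0.0479]
tool_rot: [-0.041, 0.67, 0.74, 0.037]
contact_force: [0.6, -5.3, 1.2]
gripper_width: -0.0
grasp_force: 2.5
```

Emit:
send_rows:
  steps:
    - {"translation": [0.05,0,0],"delta_rot": [0,0,0],"jaw": 0}
    - {"translation": [0.1,0,0],"delta_rot": [0,0,0],"jaw": 0}
    - {"translation": [0.15,0,0],"delta_rot": [0,0,0],"jaw": 0}
    - {"translation": [0.2,0,0],"delta_rot": [0,0,0],"jaw": 0}
    - {"translation": [0.25,0,0],"delta_rot": [0,0,0],"jaw": 0}
    - {"translation": [0.3,0,0],"delta_rot": [0,0,0],"jaw": 0}
    - {"translation": [0.35,0,0],"delta_rot": [0,0,0],"jaw": 0}
    - {"translation": [0.4,0,0],"delta_rot": [0,0,0],"jaw": 0}

```text
time: 17.2
tool_pos: [0.5099, -0.0178, 0.0483]
tool_rot: [-0.041, 0.67, 0.74, 0.037]
contact_force: [0.6, -5.8, 1.5]
gripper_width: -0.001
grasp_force: 2.5
```

Emit:
send_rows:
  steps:
    - {"translation": [0.03,0,0],"delta_rot": [0,0,0],"jaw": 0}
    - {"translation": [0.06,0,0],"delta_rot": [0,0,0],"jaw": 0}
    - {"translation": [0.09,0,0],"delta_rot": [0,0,0],"jaw": 0}
    - {"translation": [0.12,0,0],"delta_rot": [0,0,0],"jaw": 0}
    - {"translation": [0.15,0,0],"delta_rot": [0,0,0],"jaw": 0}
    - {"translation": [0.18,0,0],"delta_rot": [0,0,0],"jaw": 0}
    - {"translation": [0.21,0,0],"delta_rot": [0,0,0],"jaw": 0}
    - {"translation": [0.24,0,0],"delta_rot": [0,0,0],"jaw": 0}

```text
time: 18.0
tool_pos: [0.5097, -0.0155, 0.0485]
tool_rot: [-0.041, 0.67, 0.74, 0.037]
contact_force: [1.4, -5.4, 2.0]
gripper_width: 0.0
grasp_force: 2.5
```

Steady at about 5 N, so it is still sliding free.

Emit:
send_rows:
  steps:
    - {"translation": [0.05,0,0],"delta_rot": [0,0,0],"jaw": 0}
    - {"translation": [0.1,0,0],"delta_rot": [0,0,0],"jaw": 0}
    - {"translation": [0.15,0,0],"delta_rot": [0,0,0],"jaw": 0}
    - {"translation": [0.2,0,0],"delta_rot": [0,0,0],"jaw": 0}
    - {"translation": [0.25,0,0],"delta_rot": [0,0,0],"jaw": 0}
    - {"translation": [0.3,0,0],"delta_rot": [0,0,0],"jaw": 0}
    - {"translation": [0.35,0,0],"delta_rot": [0,0,0],"jaw": 0}
    - {"translation": [0.4,0,0],"delta_rot": [0,0,0],"jaw": 0}

```text
time: 18.8
tool_pos: [0.5093, -0.0115, 0.049]
tool_rot: [-0.041, 0.67, 0.74, 0.037]
contact_force: [-0.4, -5.4, 1.6]
gripper_width: -0.002
grasp_force: 2.5
```

Emit:
send_rows:
  steps:
    - {"translation": [0.05,0,0],"delta_rot": [0,0,0],"jaw": 0}
    - {"translation": [0.1,0,0],"delta_rot": [0,0,0],"jaw": 0}
    - {"translation": [0.15,0,0],"delta_rot": [0,0,0],"jaw": 0}
    - {"translation": [0.2,0,0],"delta_rot": [0,0,0],"jaw": 0}
    - {"translation": [0.22,0,0],"delta_rot": [0,0,0],"jaw": 0}
    - {"translation": [0.24,0,0],"delta_rot": [0,0,0],"jaw": 0}
    - {"translation": [0.27,0,0],"delta_rot": [0,0,0],"jaw": 0}
    - {"translation": [0.3,0,0],"delta_rot": [0,0,0],"jaw": 0}

```text
time: 19.6
tool_pos: [0.509, -0.0085, 0.0493]
tool_rot: [-0.041, 0.67, 0.74, 0.037]
contact_force: [-0.6, -5.5, 1.9]
gripper_width: 0.003
grasp_force: 2.5
```

Emit:
send_rows:
  steps:
    - {"translation": [0.05,0,0],"delta_rot": [0,0,0],"jaw": 0}
    - {"translation": [0.1,0,0],"delta_rot": [0,0,0],"jaw": 0}
    - {"translation": [0.15,0,0],"delta_rot": [0,0,0],"jaw": 0}
    - {"translation": [0.2,0,0],"delta_rot": [0,0,0],"jaw": 0}
    - {"translation": [0.22,0,0],"delta_rot": [0,0,0],"jaw": 0}
    - {"translation": [0.24,0,0],"delta_rot": [0,0,0],"jaw": 0}
    - {"translation": [0.27,0,0],"delta_rot": [0,0,0],"jaw": 0}
    - {"translation": [0.3,0,0],"delta_rot": [0,0,0],"jaw": 0}

```text
time: 20.4
tool_pos: [0.5087, -0.0056, 0.0497]
tool_rot: [-0.041, 0.67, 0.74, 0.037]
contact_force: [0.5, -5.5, 0.7]
gripper_width: 0.003
grasp_force: 2.6
```

```bash
python3 -c "
from h import *
where()"
```

```text
ramp x,y,z 127.6 -1.2 21.8 F -5.42 0.03 1.32 20.4
```

Now 2 mm calls at 0.25 mm per row.

Emit:
send_rows:
  steps:
    - {"translation": [0.03,0,0],"delta_rot": [0,0,0],"jaw": 0}
    - {"translation": [0.05,0,0],"delta_rot": [0,0,0],"jaw": 0}
    - {"translation": [0.08,0,0],"delta_rot": [0,0,0],"jaw": 0}
    - {"translation": [0.1,0,0],"delta_rot": [0,0,0],"jaw": 0}
    - {"translation": [0.13,0,0],"delta_rot": [0,0,0],"jaw": 0}
    - {"translation": [0.15,0,0],"delta_rot": [0,0,0],"jaw": 0}
    - {"translation": [0.18,0,0],"delta_rot": [0,0,0],"jaw": 0}
    - {"translation": [0.2,0,0],"delta_rot": [0,0,0],"jaw": 0}

```text
time: 21.2
tool_pos: [0.5084, -0.0036, 0.0498]
tool_rot: [-0.041, 0.67, 0.74, 0.037]
contact_force: [-0.3, -5.3, 1.6]
gripper_width: -0.001
grasp_force: 2.6
```

Emit:
send_rows:
  steps:
    - {"translation": [0.03,0,0],"delta_rot": [0,0,0],"jaw": 0}
    - {"translation": [0.05,0,0],"delta_rot": [0,0,0],"jaw": 0}
    - {"translation": [0.08,0,0],"delta_rot": [0,0,0],"jaw": 0}
    - {"translation": [0.1,0,0],"delta_rot": [0,0,0],"jaw": 0}
    - {"translation": [0.13,0,0],"delta_rot": [0,0,0],"jaw": 0}
    - {"translation": [0.15,0,0],"delta_rot": [0,0,0],"jaw": 0}
    - {"translation": [0.18,0,0],"delta_rot": [0,0,0],"jaw": 0}
    - {"translation": [0.2,0,0],"delta_rot": [0,0,0],"jaw": 0}

```text
time: 22.0
tool_pos: [0.5083, -0.0016, 0.0501]
tool_rot: [-0.041, 0.67, 0.74, 0.037]
contact_force: [0.5, -5.6, 2.7]
gripper_width: 0.001
grasp_force: 2.6
```

Emit:
send_rows:
  steps:
    - {"translation": [0.03,0,0],"delta_rot": [0,0,0],"jaw": 0}
    - {"translation": [0.05,0,0],"delta_rot": [0,0,0],"jaw": 0}
    - {"translation": [0.08,0,0],"delta_rot": [0,0,0],"jaw": 0}
    - {"translation": [0.1,0,0],"delta_rot": [0,0,0],"jaw": 0}
    - {"translation": [0.13,0,0],"delta_rot": [0,0,0],"jaw": 0}
    - {"translation": [0.15,0,0],"delta_rot": [0,0,0],"jaw": 0}
    - {"translation": [0.18,0,0],"delta_rot": [0,0,0],"jaw": 0}
    - {"translation": [0.2,0,0],"delta_rot": [0,0,0],"jaw": 0}

```text
time: 22.8
tool_pos: [0.508, 0.0004, 0.0503]
tool_rot: [-0.041, 0.67, 0.74, 0.037]
contact_force: [-0.5, -5.7, 1.6]
gripper_width: 0.001
grasp_force: 2.6
```

Emit:
send_rows:
  steps:
    - {"translation": [0.03,0,0],"delta_rot": [0,0,0],"jaw": 0}
    - {"translation": [0.05,0,0],"delta_rot": [0,0,0],"jaw": 0}
    - {"translation": [0.08,0,0],"delta_rot": [0,0,0],"jaw": 0}
    - {"translation": [0.1,0,0],"delta_rot": [0,0,0],"jaw": 0}
    - {"translation": [0.13,0,0],"delta_rot": [0,0,0],"jaw": 0}
    - {"translation": [0.15,0,0],"delta_rot": [0,0,0],"jaw": 0}
    - {"translation": [0.18,0,0],"delta_rot": [0,0,0],"jaw": 0}
    - {"translation": [0.2,0,0],"delta_rot": [0,0,0],"jaw": 0}

```text
time: 23.6
tool_pos: [0.5079, 0.0023, 0.0505]
tool_rot: [-0.041, 0.67, 0.74, 0.037]
contact_force: [0.8, -6.3, 1.4]
gripper_width: -0.004
grasp_force: 2.6
```

Emit:
send_rows:
  steps:
    - {"translation": [0.02,0,0],"delta_rot": [0,0,0],"jaw": 0}
    - {"translation": [0.03,0,0],"delta_rot": [0,0,0],"jaw": 0}
    - {"translation": [0.04,0,0],"delta_rot": [0,0,0],"jaw": 0}
    - {"translation": [0.05,0,0],"delta_rot": [0,0,0],"jaw": 0}
    - {"translation": [0.06,0,0],"delta_rot": [0,0,0],"jaw": 0}
    - {"translation": [0.08,0,0],"delta_rot": [0,0,0],"jaw": 0}
    - {"translation": [0.1,0,0],"delta_rot": [0,0,0],"jaw": 0}
    - {"translation": [0.12,0,0],"delta_rot": [0,0,0],"jaw": 0}

```text
time: 24.4
tool_pos: [0.5077, 0.0035, 0.0506]
tool_rot: [-0.041, 0.67, 0.74, 0.037]
contact_force: [0.8, -4.9, 2.3]
gripper_width: -0.005
grasp_force: 2.6
```

Just noise; still sliding free.

Emit:
send_rows:
  steps:
    - {"translation": [0.03,0,0],"delta_rot": [0,0,0],"jaw": 0}
    - {"translation": [0.05,0,0],"delta_rot": [0,0,0],"jaw": 0}
    - {"translation": [0.08,0,0],"delta_rot": [0,0,0],"jaw": 0}
    - {"translation": [0.1,0,0],"delta_rot": [0,0,0],"jaw": 0}
    - {"translation": [0.13,0,0],"delta_rot": [0,0,0],"jaw": 0}
    - {"translation": [0.15,0,0],"delta_rot": [0,0,0],"jaw": 0}
    - {"translation": [0.18,0,0],"delta_rot": [0,0,0],"jaw": 0}
    - {"translation": [0.2,0,0],"delta_rot": [0,0,0],"jaw": 0}

```text
time: 25.2
tool_pos: [0.5075, 0.0055, 0.0509]
tool_rot: [-0.041, 0.67, 0.74, 0.037]
contact_force: [0.6, -5.1, 1.0]
gripper_width: -0.0
grasp_force: 2.6
```

Emit:
send_rows:
  steps:
    - {"translation": [0.03,0,0],"delta_rot": [0,0,0],"jaw": 0}
    - {"translation": [0.05,0,0],"delta_rot": [0,0,0],"jaw": 0}
    - {"translation": [0.08,0,0],"delta_rot": [0,0,0],"jaw": 0}
    - {"translation": [0.1,0,0],"delta_rot": [0,0,0],"jaw": 0}
    - {"translation": [0.13,0,0],"delta_rot": [0,0,0],"jaw": 0}
    - {"translation": [0.15,0,0],"delta_rot": [0,0,0],"jaw": 0}
    - {"translation": [0.18,0,0],"delta_rot": [0,0,0],"jaw": 0}
    - {"translation": [0.2,0,0],"delta_rot": [0,0,0],"jaw": 0}

```text
time: 26.0
tool_pos: [0.5073, 0.0074, 0.0511]
tool_rot: [-0.041, 0.67, 0.74, 0.037]
contact_force: [0.6, -5.3, 2.6]
gripper_width: 0.002
grasp_force: 2.9
```

```bash
python3 -c "
from h import *
where()"
```

```text
ramp x,y,z 140.7 -1.2 21.8 F -5.03 -0.03 3.12 26.0
```

Emit:
send_rows:
  steps:
    - {"translation": [0.03,0,0],"delta_rot": [0,0,0],"jaw": 0}
    - {"translation": [0.05,0,0],"delta_rot": [0,0,0],"jaw": 0}
    - {"translation": [0.08,0,0],"delta_rot": [0,0,0],"jaw": 0}
    - {"translation": [0.1,0,0],"delta_rot": [0,0,0],"jaw": 0}
    - {"translation": [0.13,0,0],"delta_rot": [0,0,0],"jaw": 0}
    - {"translation": [0.15,0,0],"delta_rot": [0,0,0],"jaw": 0}
    - {"translation": [0.18,0,0],"delta_rot": [0,0,0],"jaw": 0}
    - {"translation": [0.2,0,0],"delta_rot": [0,0,0],"jaw": 0}

```text
time: 26.8
tool_pos: [0.5072, 0.0087, 0.0513]
tool_rot: [-0.041, 0.67, 0.74, 0.036]
contact_force: [1.0, -7.8, 1.1]
gripper_width: -0.004
grasp_force: 4.1
```

Emit:
send_rows:
  steps:
    - {"translation": [0.01,0,0],"delta_rot": [0,0,0],"jaw": 0}
    - {"translation": [0.02,0,0],"delta_rot": [0,0,0],"jaw": 0}
    - {"translation": [0.02,0,0],"delta_rot": [0,0,0],"jaw": 0}
    - {"translation": [0.03,0,0],"delta_rot": [0,0,0],"jaw": 0}
    - {"translation": [0.03,0,0],"delta_rot": [0,0,0],"jaw": 0}
    - {"translation": [0.04,0,0],"delta_rot": [0,0,0],"jaw": 0}
    - {"translation": [0.04,0,0],"delta_rot": [0,0,0],"jaw": 0}
    - {"translation": [0.05,0,0],"delta_rot": [0,0,0],"jaw": 0}

```text
time: 27.6
tool_pos: [0.5071, 0.009, 0.0513]
tool_rot: [-0.04, 0.67, 0.74, 0.036]
contact_force: [0.6, -7.9, 1.0]
gripper_width: 0.001
grasp_force: 4.4
```

The force rose and held (5.3 to 7.9 N, with the pad force following), so the cassette is on the stop with about 2.5 N of spring load. I back off.

Emit:
send_rows:
  steps:
    - {"translation": [-0.2,0,0],"delta_rot": [0,0,0],"jaw": 0}
    - {"translation": [-0.5,0,0],"delta_rot": [0,0,0],"jaw": 0}
    - {"translation": [-1.5,0,0],"delta_rot": [0,0,0],"jaw": 0}
    - {"translation": [-3.0,0,0],"delta_rot": [0,0,0],"jaw": 0}
    - {"translation": [-4.5,0,0],"delta_rot": [0,0,0],"jaw": 0}
    - {"translation": [-6.0,0,0],"delta_rot": [0,0,0],"jaw": 0}
    - {"translation": [-7.5,0,0],"delta_rot": [0,0,0],"jaw": 0}
    - {"translation": [-9.0,0,0],"delta_rot": [0,0,0],"jaw": 0}

```text
time: 28.4
tool_pos: [0.5161, -0.0804, 0.0412]
tool_rot: [-0.041, 0.67, 0.74, 0.037]
contact_force: [0.3, 0.0, 0.2]
gripper_width: -0.002
grasp_force: 0.0
```

Emit:
send_rows:
  steps:
    - {"translation": [-2.0,0,-2.0],"delta_rot": [0,0,0],"jaw": 0}
    - {"translation": [-4.0,0,-5.0],"delta_rot": [0,0,0],"jaw": 0}
    - {"translation": [-7.0,0,-8.0],"delta_rot": [0,0,0],"jaw": 0}
    - {"translation": [-10.0,0,-11.0],"delta_rot": [0,0,0],"jaw": 0}
    - {"translation": [-13.0,0,-14.0],"delta_rot": [0,0,0],"jaw": 0}
    - {"translation": [-16.0,0,-16.0],"delta_rot": [0,0,0],"jaw": 0}
    - {"translation": [-18.0,0,-16.0],"delta_rot": [0,0,0],"jaw": 0}
    - {"translation": [-18.0,0,-16.0],"delta_rot": [0,0,0],"jaw": 0}

```text
time: 29.2
tool_pos: [0.5353, -0.2769, 0.1796]
tool_rot: [-0.041, 0.671, 0.739, 0.037]
contact_force: [-0.2, 0.4, -1.2]
gripper_width: 0.003
grasp_force: 0.0
```

```bash
python3 -c "
from h import *
where()
f=cam('top'); g=cam('side')
a=cv2.resize(f['pixels'][150:245,140:290],(750,475)[:2] and (375,238),interpolation=cv2.INTER_CUBIC)
b=cv2.resize(g['pixels'][140:250,160:290],(375,317),interpolation=cv2.INTER_CUBIC)
a=cv2.copyMakeBorder(a,0,79,0,0,cv2.BORDER_CONSTANT)
cv2.imwrite('pics/end.png',np.hstack([a,b])); np.savez('te',**f)
d=f['pixels'].astype(int); o=np.load('top.npz')['pixels'].astype(int)
print([(u,*d[198:206,u].mean(0).astype(int)) for u in range(172,232,3)])
"
```

```text
ramp x,y,z -129.2 -0.8 180.9 F 0.3 0.14 -1.26 29.2
[(172, np.int64(160), np.int64(158), np.int64(156)), (175, np.int64(158), np.int64(157), np.int64(154)), (178, np.int64(150), np.int64(147), np.int64(144)), (181, np.int64(142), np.int64(136), np.int64(133)), (184, np.int64(141), np.int64(137), np.int64(133)), (187, np.int64(140), np.int64(135), np.int64(131)), (190, np.int64(144), np.int64(139), np.int64(135)), (193, np.int64(139), np.int64(135), np.int64(130)), (196, np.int64(141), np.int64(136), np.int64(132)), (199, np.int64(121), np.int64(117), np.int64(114)), (202, np.int64(85), np.int64(84), np.int64(84)), (205, np.int64(88), np.int64(87), np.int64(87)), (208, np.int64(146), np.int64(148), np.int64(149)), (211, np.int64(112), np.int64(119), np.int64(121)), (214, np.int64(180), np.int64(191), np.int64(195)), (217, np.int64(183), np.int64(194), np.int64(198)), (220, np.int64(184), np.int64(194), np.int64(199)), (223, np.int64(184), np.int64(195), np.int64(199)), (226, np.int64(184), np.int64(194), np.int64(199)), (229, np.int64(183), np.int64(192), np.int64(198))]
```

View pics/end.png

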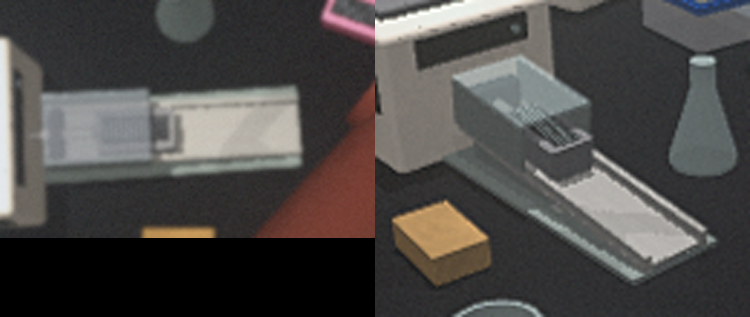

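The final view shows the cassette flat in the channel, its front at about u=178 at the tip under the cover and its rear sticking out of the mouth. The flask and box are where they were, and the gripper is clear.

```bash
python3 -c "
from plant import *
print(job_done())"
```

```text
the job is handed in; nothing more can be done
None
```

I handed the job in at about 29 s. The grey cassette lies flat on the ramp, under the cover and against the sprung stop with about 2.5 N on it. The gripper is clear, and I saw no other items disturbed.

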